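# Load the heel into the heel press nest

### The job

Load the larger of the two leather heels into the press: set it flat on the bare front of the bed, round end towards the guides, let go, then push it in between the converging guides and past the sprung rollers until it is firmly home against the back stop. Press firmly but do not ram it, and leave the small heel and the other things on the bench alone.

Things in the scene. Friction and masses are not known exactly. Their poses are not given: they have to be found in the camera images.
- heel_mid (a point): Centre of the larger heel, a loose D-shaped block of stacked brown leather, 70 long x 60 wide x 40 high, 0.11 to 0.23 kg, flat on the bench. x points from its flat end (35 mm behind) to the tip of its round end (35 mm ahead, 30 mm radius); z is up. Its parallel sides run from 35 mm behind to 5 mm ahead of this point. It may be yawed up to 1.1 rad from the press.
- heel_nose (a point): Tip of the larger heel's round end, half-way up (20 mm above its underside); axes as heel_mid.
- small_heel_mid (a point): Centre (half-way up) of the smaller heel: same shape and material, 54 long x 46 wide x 30 high. Not to be used.
- press: Grey bench press, fixed. Origin on the bench under the start of its straight slot; x is the way in, z up. Bed plate: top 12 mm above the bench, x -170 to 185 mm, y -85 to 85. Two rails, 35 mm high over the bed, about y = 0: inner faces 118 mm apart at x = -70, converging to 63 apart at x = 0, then parallel to x = 100. The bed is bare for x < -75 mm.
- bed_front (a point): Point on the bed's top, on the centre line of its bare front, 120 mm before the straight slot; axes as the press. A heel centred here is clear of the guides.
- rollers (a point): Midway between the two sprung rollers (upright, steel, 16 mm diameter, 24 high), at x = 35 mm of the press, 30 mm above the bench. They stand 4 mm out of the parallel rails, 55 mm apart, and give way sideways up to 7 mm each. Forcing the 60 mm wide heel between them takes a push of 9 to 18 N, then they drag on it with 7 to 15 N.
- ram (a point): Centre of the underside of the press ram (40 mm diameter), 80 mm above the bench at x = 92 mm of the press, over the slot's far end. Above it the head overhangs from x = 65 mm on (from 177 mm above the bench), 100 wide; the column stands from x = 110 on, 252 high, 130 wide. A lever on its y = -78 mm side reaches 320 mm high.
- stop: Back stop between the rails: dark steel block 14 long x 50 wide x 26 high, rigid, set anywhere from x = 74 to 88 mm of the press. Origin at the centre of its striking face, 30.5 mm above the bench; x is the way in. Home is the tip of the round end bearing on this face with about 5 N or more beyond the roller drag (18 to 28 N push in all); over 70 N is ramming.
- tin: Bystander: tin, 72 mm diameter, 55 high; origin under its centre.
- jar: Bystander: amber glass jar, 56 mm diameter, 60 high; origin under its centre.
Things that resemble listed ones, but are neither listed nor needed, are in the scene too. Leave any green, pink or turquoise look-alike of the part that bears heel_mid alone.

How it is judged:
By the outcome, as a careful person would: the job done as asked, in the order asked, and still so for the second after the job is handed in, with the robot touching nothing.
It also fails if it takes over 58 s, if anything falls off the work surface, if the arm or the gripper's body presses on something with over 40 N, if the wrist force passes 120 N, or if a joint passes its speed limit or range.

### The arm

A 7-joint arm with a two-finger parallel gripper is mounted at the origin on the work surface. World frame = base frame: x ahead of the robot, y to its left, z up, the work surface at z = 0. Lengths are in m, angles in rad, forces in N, time in s.
With the tool pointing down it reaches from about 0.425 to 0.95 m from the base axis. Payload 4.7 kg.
Tool frame: the origin (TCP) lies midway between the tips of the shut fingers; the grasp point (between the pads) lies 19 mm behind it; y points along the fingers, x is the direction in which the jaws open and shut, and the axes are right-handed (so a half turn about y gives the same grasp; the last joint's range is limited). The gripper opens to 87 mm and grips with 3 to 60 N. Pads are 19 mm wide; open, the fingers measure 117 mm over their backs; the gripper's body (75 mm by 190 mm) begins 51 mm behind the grasp point.
Start: joints at [1.316, 0.469, -0.049, 1.532, 0.024, 1.141, -0.082], TCP at [0.151, -0.658, 0.223] pointing down, gripper open.
Joint ranges: [-2.59, 2.59], [-0.33, 1.99], [-1.39, 1.29], [0.1, 2.45], [-1.04, 4.18], [0.21, 1.99], [-2.66, 2.66]. Speed limits (rad/s): [2.57, 2.57, 3.14, 3.14, 3.14, 3.14, 3.14].

### API

Orientations are given as a unit quaternion [w, x, y, z].
In Python, from cell import robot gives the robot as it stands. The module is installed in compiled form; this text tells all that it offers.
- The arm moves only by the shell command python3 -m inch 'ROWS' [OPENING] [FORCE]. ROWS is JSON, a list of rows, each a list of 2 entries, a list of its own where there are three numbers: the shift along the tool's x, y, z in m, then the turn, a rotation vector about the tool's x, y, z in rad. In form: [[[tx, ty, tz], [ax, ay, az]], ...]. A call has exactly 10 rows; each row is the pose to reach, as a shift and turn from the pose commanded when the call began, along the tool's axes at that moment; what a row does not reach only later rows make up. A row lasts 1/8 s, in which the tool goes at most 62.5 mm and 10.7 degrees, less where a joint would pass 70% of its speed; a pose out of reach is approached as far as the arm can. A call with a gripper value outside its range is refused whole. OPENING is the opening, from 0 (shut) to 1 (fully open), set as the call begins (- or left out, the last holds). The fingers move at their own pace and stop on an object; FORCE is the grip in N (left out, the last holds). Time passes only in rows, so rows that repeat a pose let the fingers close, or fill a call up. It gives the time, the measured TCP pose, the force and the opening at its end, in the units of the state.
- robot.get_obs(): the state, without advancing time (a new reading comes with each control period).
- robot.camera(name): name is "scene" or "top" or "wrist"; returns (picture, depth): 400x640x3 uint8, red, green, blue; 400x640 float32, m along the optical axis (not along the pixel's ray), 0 where there is no reading.
- robot.camera_model(name): a dict with "mtx" (3x3 intrinsics, pixels), "rvec" (rotation vector, rad) and "tvec" (3), from world to camera coordinates, as OpenCV has them; the wrist camera has in their place "tool_from_camera" (4x4, takes a point from camera to tool coordinates, whose origin is the TCP and whose axes are the tool frame's). Camera axes: x right, y down, z forward; pixel columns grow to the right and rows downward; lengths in m; the calibration is good to about 2 mm. The wrist camera is an equidistant fisheye: a pixel r from the principal point sees the ray r / f radians off the axis. A picture is of the moment at which its call begins: read the wrist's pose just before it. camera_model takes no time and is no camera call.
- robot.hand_in(): hands the job in, once; it reports no verdict.
The state is a dict: "clock": time; "joint_pos": joint angles; "joint_velocities": joint speeds; "joint_efforts": joint torques, N m; "tool_pos": TCP position; "eef_rot": TCP orientation; "force": force on the tool from outside, world axes, zero at the start; "wrist_torque": the same for the moment, N m; "grip_width": finger opening in m.
Only numpy, scipy, OpenCV 4.12 (cv2) and the standard library are available. Lean on these libraries where they do the work, as an engineer would, in place of code of your own. Each camera call takes 0.05 s, during which the arm holds its last target.

## Working session

There is one attempt and no reset: what is moved stays moved. The work goes in short steps, Python scripts to look and compute and a shell command to move; the robot and the scene stay as the last step left them, time stands still between calls to the robot, and variables do not carry over. Pictures are saved under pics/ and viewed, and the job is handed in when it is done.

```bash
mkdir -p pics; ls; python3 - <<'E'
from cell import robot
import cv2,numpy as np
o=robot.get_obs()
for k in o: print(k,np.round(o[k],4))
for n in ("scene","top"):
    p,d=robot.camera(n); cv2.imwrite(f"pics/{n}0.png",p[:,:,::-1]); np.savez(f"{n}0.npz",p=p,d=d)
    print(n,robot.camera_model(n))
print(robot.camera_model("wrist"))
E
```

```text
pics
clock 0.0
joint_pos [ 1.3161  0.4694 -0.0486  1.5337  0.0241  1.141  -0.0823]
joint_velocities [ 0.0002  0.0001  0.0003 -0.001  -0.0008  0.0002  0.0006]
joint_efforts [-4.00000e-04 -5.07978e+01 -8.06000e-02 -2.36153e+01 -6.12000e-02
  3.79000e-02  2.00000e-04]
tool_pos [ 0.151  -0.6573  0.2215]
eef_rot [ 0.5536 -0.5527  0.441  -0.4399]
force [0.0086 0.0301 0.031 ]
wrist_torque [ 0.0078  0.0137 -0.0524]
grip_width 0.0874
scene {'mtx': array([[403.58718712,   0.        , 316.63939961],
       [  0.        , 403.58718712, 191.65072642],
       [  0.        ,   0.        ,   1.        ]]), 'rvec': array([ 1.86122064,  1.76656572, -0.66597606]), 'tvec': array([ 0.12429181, -0.333881  ,  1.65228687])}
top {'mtx': array([[420.25158421,   0.        , 326.06146879],
       [  0.        , 420.25158421, 200.23574557],
       [  0.        ,   0.        ,   1.        ]]), 'rvec': array([ 2.1748164 , -2.17898288,  0.15369781]), 'tvec': array([-0.16309083,  0.5294768 ,  1.09339935])}
{'mtx': array([[309.70691629,   0.        , 317.60439026],
       [  0.        , 309.70691629, 203.90465066],
       [  0.        ,   0.        ,   1.        ]]), 'tool_from_camera': array([[ 9.99999636e-01,  6.15817786e-04,  5.90819250e-04,
         4.48962741e-04],
       [-3.73244408e-04, -3.06985027e-01,  9.51714271e-01,
        -1.61024771e-01],
       [ 7.67455238e-04, -9.51714145e-01, -3.06984686e-01,
         8.54396565e-02],
       [ 0.00000000e+00,  0.00000000e+00,  0.00000000e+00,
         1.00000000e+00]])}
```

View pics/scene0.png

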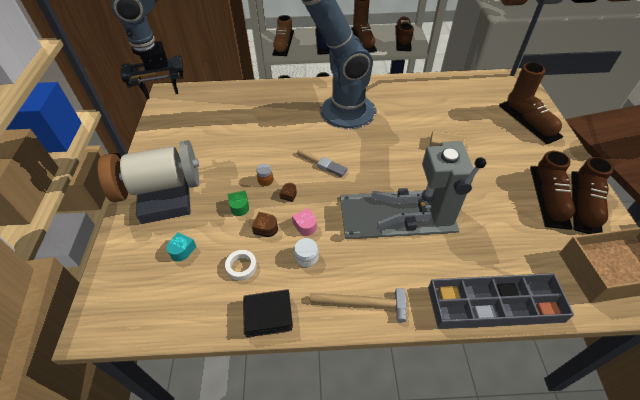

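View pics/top0.png

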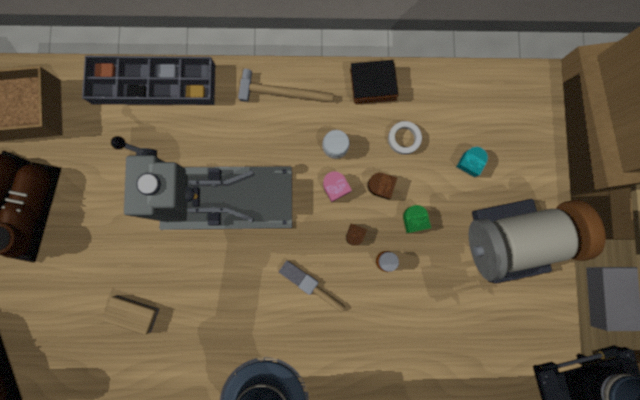

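The top view shows the large brown heel at (381,185) and the small brown heel at (355,234). The look-alikes are pink (336,186), green (417,219) and turquoise (473,161). The tin is at (336,143), the jar at (388,261), and the press bed at about (230,197). I'm choosing the brown one at (381,185) and will check it in a close crop.

```bash
cat > h.py <<'E'
import cv2,numpy as np
from cell import robot
def cam(n):
    m=robot.camera_model(n); R=cv2.Rodrigues(m["rvec"])[0]; return m["mtx"],R,m["tvec"]
def pts(n,d):
    K,R,t=cam(n); v,u=np.mgrid[:400,:640]
    c=np.stack([(u-K[0,2])/K[0,0]*d,(v-K[1,2])/K[1,1]*d,d],-1)
    return (c-t)@R
def plane(n,uv,z):
    K,R,t=cam(n); uv=np.atleast_2d(uv).astype(float)
    r=np.c_[(uv[:,0]-K[0,2])/K[0,0],(uv[:,1]-K[1,2])/K[1,1],np.ones(len(uv))]@R
    o=-R.T@t; return o+r*((z-o[2])/r[:,2])[:,None]
E
python3 - <<'E'
from h import *
f=np.load("top0.npz");p,d=f["p"],f["d"]
cv2.imwrite("pics/crop_t.png",cv2.resize(p[120:290,100:450,::-1],None,fx=2.28,fy=2.28,interpolation=cv2.INTER_CUBIC))
W=pts("top",d)
for u,v in [(381,185),(382,180),(355,234),(250,200),(280,225),(300,300),(270,180),(336,143),(388,261),(336,186),(417,219),(148,183)]: print(u,v,d[v,u],W[v,u].round(4))
E
```

```text
381 185 1.1248636 [ 0.5691 -0.3111  0.0415]
382 180 1.1252695 [ 0.5825 -0.3138  0.0427]
355 234 1.120865 [ 0.4389 -0.2411  0.0288]
250 200 1.1379045 [0.5319 0.0414 0.014 ]
280 225 1.135662 [ 0.4642 -0.04    0.011 ]
300 300 1.1273683 [ 0.2637 -0.0942 -0.0017]
270 180 1.147637 [ 0.5871 -0.0117  0.012 ]
336 143 1.1196202 [ 0.6799 -0.1904  0.0558]
388 261 1.0872158 [ 0.3681 -0.3231  0.0571]
336 186 1.1186638 [ 0.566  -0.1904  0.0439]
417 219 1.1183085 [ 0.4779 -0.4058  0.0406]
148 183 0.8863186 [0.5398 0.2181 0.2631]
```

View pics/crop_t.png

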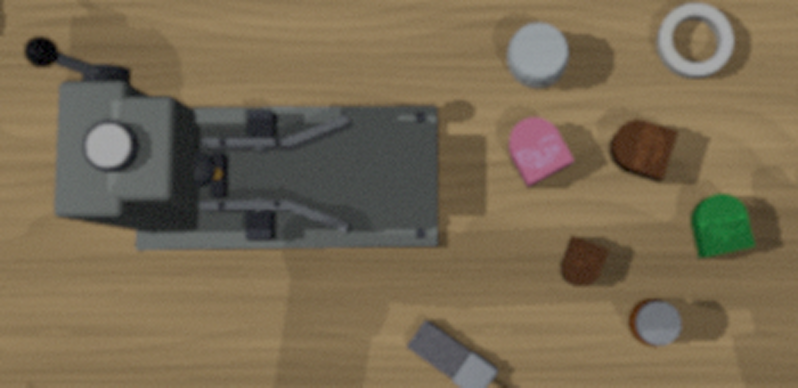

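```bash
python3 - <<'E'
from h import *
for n,box in (("top",(165,205,360,405)),("scene",(205,240,245,285))):
    f=np.load(n+"0.npz");p,d=f["p"],f["d"];W=pts(n,d);Z=W[...,2]
    v0,v1,u0,u1=box
    M=np.zeros(Z.shape,np.uint8); M[v0:v1,u0:u1]=1
    r=p.astype(int); 
    m=(M>0)&(Z>0.032)&(Z<0.055)
    q=W[m]; print(n,m.sum(),"zmed",np.median(q[:,2]))
    v,u=np.nonzero(m); w=plane(n,np.c_[u,v],0.04)[:,:2]
    rc=cv2.minAreaRect((w*1000).astype(np.float32)); print(rc, "box",cv2.boxPoints(rc).round(0).tolist(), w.mean(0)*1000)
f=np.load("top0.npz");p,d=f["p"],f["d"]
W=pts("top",d);Z=W[...,2]
# press bed: region z .006..0.02
m=((Z>0.007)&(Z<0.02)); m[:,:150]=0;m[:,310:]=0;m[:150]=0;m[240:]=0
n,l,s,c=cv2.connectedComponentsWithStats(m.astype(np.uint8)); i=1+np.argmax(s[1:,4]); print(s[i])
ctr=max(cv2.findContours((l==i).astype(np.uint8),cv2.RETR_EXTERNAL,cv2.CHAIN_APPROX_NONE)[0],key=len)[:,0]
w=plane("top",ctr,0.012)
# front edge: y min for x between
a=[]
for v in range(165,232,6):
    k=np.nonzero((l==i)[v])[0]; 
    if len(k): a.append(k.max())
print("front px",a)
im=np.zeros(Z.shape,np.uint8)
im=np.clip(Z*255/0.1,0,255).astype(np.uint8)
cv2.imwrite("pics/hz.png",cv2.resize(im[120:250,100:310],None,fx=3.5,fy=3.5,interpolation=cv2.INTER_NEAREST))
cv2.imwrite("pics/cz.png",cv2.resize(p[150:250,150:310,::-1],None,fx=5,fy=5,interpolation=cv2.INTER_CUBIC))
cv2.imwrite("pics/ch.png",cv2.resize(p[150:250,320:440,::-1],None,fx=6,fy=6,interpolation=cv2.INTER_CUBIC))
E
```

```text
top 539 zmed 0.04003038849128414
((571.926513671875, -313.3707580566406), (69.98098754882812, 61.17881393432617), 71.59111022949219) box [[532.0, -337.0], [590.0, -356.0], [612.0, -290.0], [554.0, -271.0]] [ 571.16815058 -315.85247602]
scene 362 zmed 0.039260029105313524
((563.2605590820312, -334.2667541503906), (126.66848754882812, 66.77682495117188), 63.403743743896484) box [[505.0, -376.0], [565.0, -406.0], [621.0, -293.0], [562.0, -263.0]] [ 573.69416016 -312.11661948]
[ 160  166  133   64 5435]
front px [np.int64(291), np.int64(291), np.int64(291), np.int64(291), np.int64(291), np.int64(291), np.int64(291), np.int64(292), np.int64(292), np.int64(291)]
```

View pics/cz.png

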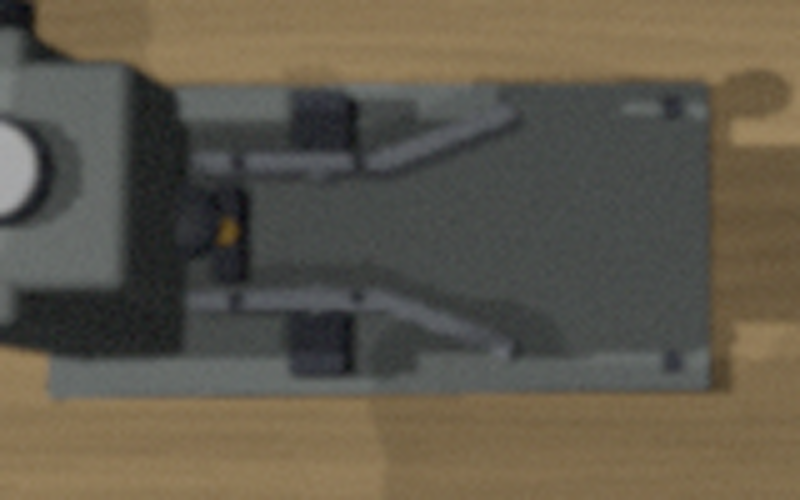

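View pics/ch.png

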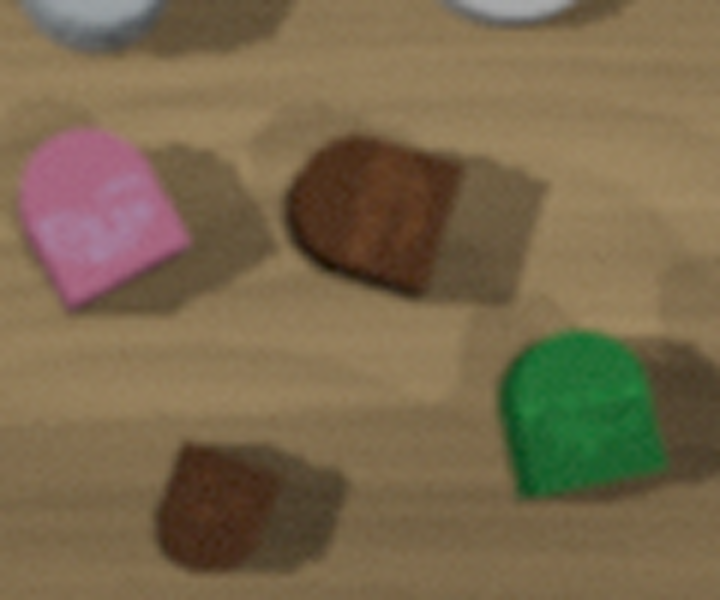

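View pics/hz.png

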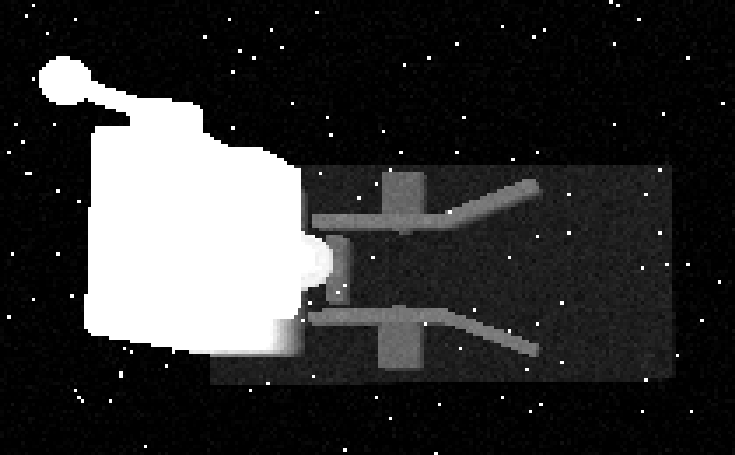

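The crop confirms it: a brown D at (381,185), 70×61 mm, top at z=0.040, round end towards +y. In the press crops the bed's front edge is at u≈292, the rails converge from about u=252 to 224, and the stop is at u≈196. Next I'll fit the press axes.

```bash
python3 - <<'E'
from h import *
f=np.load("top0.npz");p,d=f["p"],f["d"];W=pts("top",d);Z=W[...,2]
Zs=cv2.medianBlur(Z.astype(np.float32),3)
# bed edges, subpixel via gray gradient not needed: line fits on height mask
bed=(Zs>0.006)
def edge(cols=None,rows=None):pass
lo=[(u,np.nonzero(bed[215:240,u])[0].max()+215+.5) for u in range(170,286,2)]
up=[(u,np.nonzero(bed[155:190,u])[0].min()+155-.5) for u in range(195,286,2)]
fr=[(np.nonzero(bed[v,270:305])[0].max()+270+.5,v) for v in range(172,224,2)]
def fit(q,z):
    w=plane("top",q,z)[:,:2].astype(np.float32); vx,vy,x,y=cv2.fitLine(w,cv2.DIST_HUBER,0,.01,.01).ravel(); return np.array([vx,vy]),np.array([x,y])
for n,q in(("lo",lo),("up",up),("fr",fr)):
    D,P=fit(q,0.012); print(n,np.degrees(np.arctan2(D[1],D[0])).round(2),P.round(4))
rail=(Zs>0.037)&(Zs<0.058)
for n,(a,b) in(("railU",(150,197)),("railL",(197,240))):
    q=[];k=[]
    for u in range(192,252):
        v=np.nonzero(rail[a:b,u])[0]
        if len(v)==0: continue
        e=(v.max()+a+.5) if n=="railU" else (v.min()+a-.5)
        (q if u<224 else k).append((u,e))
    for z,t in((q,'str'),(k,'conv')):
        D,P=fit([e for e in z if not 206<e[0]<222],0.047); print(n,t,np.degrees(np.arctan2(D[1],D[0])).round(2),P.round(4)); w=plane("top",z,0.047); print(w[[0,-1]].round(4).tolist())
# stop
s=(Zs>0.028)&(Zs<0.045); s[:, :190]=0; s[:,202:]=0; s[:187]=0; s[205:207]=0;s[207:]=0
v,u=np.nonzero(s); print("stop",u.min(),u.max(),plane("top",[(u.max()+.5,197)],0.038))
E
```

```text
lo -89.49 [0.454  0.1097]
up -89.88 [0.6245 0.0176]
fr 0.97 [ 0.5454 -0.0708]
railU str -78.96 [0.5637 0.1579]
[[0.5586, 0.1885, 0.047], [0.5693, 0.1079, 0.047]]
railU conv -68.45 [0.5809 0.0701]
[[0.5693, 0.1053, 0.047], [0.5961, 0.0349, 0.047]]
railL str 61.43 [0.519  0.1608]
[[0.5295, 0.1876, 0.047], [0.5084, 0.1064, 0.047]]
railL conv 69.77 [0.4969 0.0684]
[[0.5084, 0.1038, 0.047], [0.4821, 0.033, 0.047]]
stop 192 199 [[0.53720899 0.17074857 0.038     ]]
```

```bash
cat >> h.py <<'E'
from scipy.spatial.transform import Rotation as Ro
def Rq(q): return Ro.from_quat(np.r_[q[1:],q[0]])
def delta(p_t,R_t):
    o=robot.get_obs(); R=Rq(o["eef_rot"]); 
    s=R.inv().apply(np.array(p_t)-o["tool_pos"]); r=(R.inv()*R_t).as_rotvec()
    print("pos",o["tool_pos"].round(4),"clock",o["clock"]); print("shift",s.round(4),"turn",r.round(4))
def down(yaw_zaxis):  # tool y down, tool z horizontal at heading
    z=np.array([np.cos(yaw_zaxis),np.sin(yaw_zaxis),0]);y=np.array([0,0,-1.]);x=np.cross(y,z)
    return Ro.from_matrix(np.c_[x,y,z])
E
python3 - <<'E'
from h import *
o=robot.get_obs(); print(Rq(o["eef_rot"]).as_matrix().round(3))
a=np.radians(71.6)
delta([0.572,-0.313,0.16],down(a)); delta([0.572,-0.313,0.16],down(a+np.pi))
E
```

```text
[[ 0.224 -0.     0.975]
 [-0.975  0.002  0.224]
 [-0.002 -1.    -0.   ]]
pos [ 0.151  -0.6573  0.2216] clock 0.1
shift [-0.2412  0.062   0.4874] turn [-8.0000e-04 -1.0238e+00 -1.6000e-03]
pos [ 0.151  -0.6573  0.2216] clock 0.1
shift [-0.2412  0.062   0.4874] turn [ 1.9000e-03  2.1178e+00 -1.0000e-03]
```

```bash
python3 - <<'E'
from h import *
f=np.load("top0.npz");d=f["d"];W=pts("top",d)
q=W[190:285,465:610].reshape(-1,3); q=q[(q[:,2]>0.05)&(q[:,2]<.5)]; print(np.percentile(q,[1,99],axis=0).round(3))
f=np.load("scene0.npz")["p"]; cv2.imwrite("pics/g.png",cv2.resize(f[0:120,90:220,::-1],None,fx=5,fy=5))
p,dd=robot.camera("wrist"); cv2.imwrite("pics/w0.png",p[:,:,::-1])
E
```

```text
[[ 0.329 -0.795  0.05 ]
 [ 0.513 -0.528  0.206]]
```

View pics/g.png

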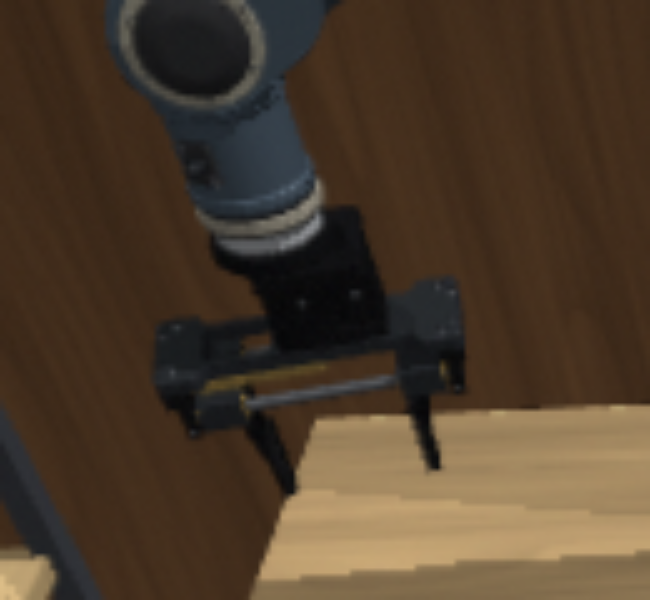

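View pics/w0.png

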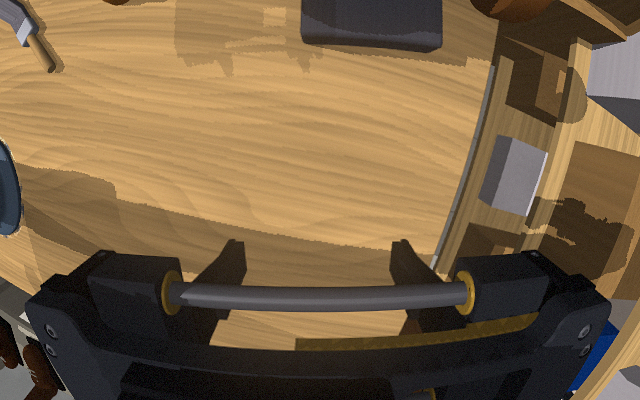

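```bash
python3 -m inch '[[[-0.005,-0.05,0.01],[0,0,0]],[[-0.02,-0.08,0.05],[0,-0.1,0]],[[-0.05,-0.08,0.10],[0,-0.2,0]],[[-0.08,-0.08,0.15],[0,-0.32,0]],[[-0.105,-0.08,0.205],[0,-0.45,0]],[[-0.13,-0.08,0.26],[0,-0.58,0]],[[-0.16,-0.07,0.315],[0,-0.71,0]],[[-0.185,-0.05,0.37],[0,-0.84,0]],[[-0.21,-0.03,0.42],[0,-0.95,0]],[[-0.23,0,0.47],[0,-1.02,0]]]' 1.0 20; python3 - <<'E'
from h import *
delta([0.572,-0.313,0.16],down(np.radians(71.6))); o=robot.get_obs(); print(o["joint_pos"].round(3)); np.savez("w1.npz",pos=o["tool_pos"],q=o["eef_rot"])
p,dd=robot.camera("wrist"); cv2.imwrite("pics/w1.png",p[:,:,::-1])
p,dd=robot.camera("top"); cv2.imwrite("pics/t1.png",p[:,:,::-1])
E
```

```text
clock: 1.4
tool_pos: [0.5595, -0.3271, 0.2226]
eef_rot: [-0.698, 0.698, -0.113, 0.114]
force: [1.1, 0.1, -0.2]
grip_width: 0.0869
pos [ 0.5595 -0.3271  0.2226] clock 1.4
shift [0.0073 0.0626 0.0174] turn [ 0.0003 -0.0009  0.0018]
[ 0.755  0.456 -0.409  1.586  0.195  1.138 -0.021]
```

View pics/w1.png

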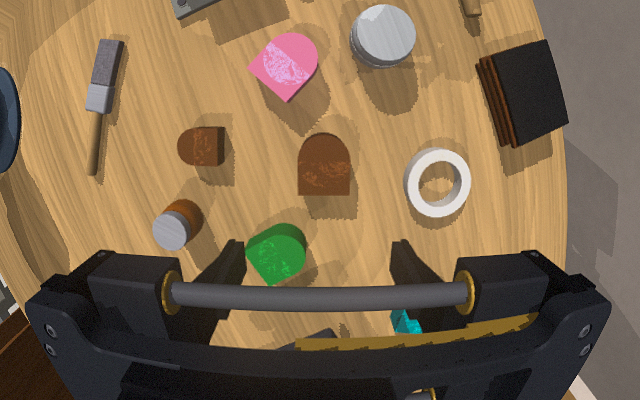

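The wrist view shows the large heel at (324,165), upright and so aligned with the tool, with the round end away. The small heel is at (202,146), the green one at (276,255) and pink at (285,65). I'll cross-check its pose from this view.

```bash
cat >> h.py <<'E'
def wplane(uv,pos,q,z):
    m=robot.camera_model("wrist");K=m["mtx"];T=m["tool_from_camera"]
    uv=np.atleast_2d(uv).astype(float); dx=uv-K[:2,2]; r=np.hypot(*dx.T); th=r/K[0,0]
    c=np.c_[dx/np.maximum(r,1e-9)[:,None]*np.sin(th)[:,None],np.cos(th)]
    R=Rq(q); dirs=R.apply(c@T[:3,:3].T); o=R.apply(T[:3,3])+pos
    return o+dirs*((z-o[2])/dirs[:,2])[:,None]
E
python3 - <<'E'
from h import *
s=np.load("w1.npz"); im=cv2.imread("pics/w1.png"); hsv=cv2.cvtColor(im,cv2.COLOR_BGR2HSV)
print(hsv[150,324],hsv[190,310],hsv[205,310],hsv[220,320])
m=((hsv[...,0]<16)&(hsv[...,1]>130)&(hsv[...,2]<150)).astype(np.uint8); m[:115]=0;m[215:]=0;m[:,:280]=0;m[:,370:]=0
m=cv2.morphologyEx(m,cv2.MORPH_CLOSE,np.ones((7,7)))
n,l,st,c=cv2.connectedComponentsWithStats(m); i=1+np.argmax(st[1:,4]); print(st[i])
ctr=cv2.findContours((l==i).astype(np.uint8),cv2.RETR_EXTERNAL,cv2.CHAIN_APPROX_NONE)[0][0][:,0]
w=wplane(ctr,s["pos"],s["q"],0.04)[:,:2]
rc=cv2.minAreaRect((w*1000).astype(np.float32)); print(rc,cv2.boxPoints(rc).round(0).tolist())
cv2.imwrite("pics/c1.png",cv2.resize(im[110:230,270:390],None,fx=5,fy=5))
E
```

```text
[ 14 171 109] [ 15 160 110] [ 18 131 130] [ 18 127 195]
[ 297  133   54   63 2977]
((573.41796875, -310.3248596191406), (71.44856262207031, 60.34313201904297), 71.62985229492188) [[534.0, -335.0], [591.0, -354.0], [613.0, -286.0], [556.0, -267.0]]
```

View pics/c1.png

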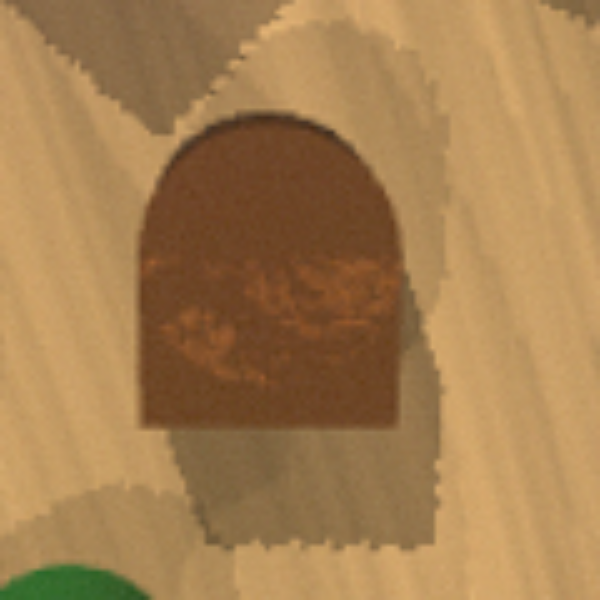

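Both views agree: centre (0.573, -0.312), yaw 71.6°, 70×60. I'll grasp about 9 mm behind the centre, on the parallel sides.

```bash
python3 - <<'E'
from h import *
delta([0.570,-0.3205,0.011],down(np.radians(71.6)))
E
```

```text
pos [ 0.561  -0.3205  0.2185] clock 1.5
shift [0.0096 0.2075 0.0014] turn [-0.0065  0.0077 -0.005 ]
```

```bash
python3 -m inch '[[[0.005,0.02,0.005],[0,0,0]],[[0.009,0.05,0.01],[0,0,0]],[[0.009,0.08,0.01],[0,0,0]],[[0.009,0.11,0.01],[0,0,0]],[[0.009,0.13,0.01],[0,0,0]],[[0.009,0.14,0.01],[0,0,0]],[[0.009,0.14,0.01],[0,0,0]],[[0.009,0.14,0.01],[0,0,0]],[[0.009,0.14,0.01],[0,0,0]],[[0.009,0.14,0.01],[0,0,0]]]' 1.0 20; python3 - <<'E'
from h import *
delta([0.570,-0.3205,0.011],down(np.radians(71.6)))
E
```

```text
clock: 2.75
tool_pos: [0.5698, -0.322, 0.0832]
eef_rot: [-0.698, 0.698, -0.114, 0.115]
force: [-0.4, 0.4, -0.4]
grip_width: 0.0869
pos [ 0.5698 -0.322   0.0832] clock 2.75
shift [-0.0004  0.0722  0.0015] turn [ 0.0003 -0.0038  0.0011]
```

```bash
python3 -m inch '[[[0,0.02,0.001],[0,0,0]],[[0,0.04,0.001],[0,0,0]],[[0,0.055,0.001],[0,0,0]],[[0,0.066,0.001],[0,0,0]],[[0,0.07,0.001],[0,0,0]],[[0,0.07,0.001],[0,0,0]],[[0,0.07,0.001],[0,0,0]],[[0,0.07,0.001],[0,0,0]],[[0,0.07,0.001],[0,0,0]],[[0,0.07,0.001],[0,0,0]]]' 1.0 20; python3 -m inch '[[[0,0,0],[0,0,0]],[[0,0,0],[0,0,0]],[[0,0,0],[0,0,0]],[[0,0,0],[0,0,0]],[[0,0,0],[0,0,0]],[[0,0,0],[0,0,0]],[[0,0,0],[0,0,0]],[[0,0,0],[0,0,0]],[[0,0,0],[0,0,0]],[[0,0,0],[0,0,0]]]' 0 25
```

```text
clock: 4.0
tool_pos: [0.5698, -0.321, 0.0128]
eef_rot: [-0.698, 0.698, -0.114, 0.114]
force: [0.2, -0.2, 0.9]
grip_width: 0.0873
clock: 5.25
tool_pos: [0.5697, -0.3209, 0.0125]
eef_rot: [-0.698, 0.698, -0.114, 0.114]
force: [-0.1, 0.3, -0.4]
grip_width: 0.06
```

```bash
python3 -m inch '[[[0,-0.02,0],[0,0,0]],[[0,-0.06,0],[0,0,0]],[[0,-0.10,0],[0,0,0]],[[-0.01,-0.12,0.03],[0,-0.04,0]],[[-0.03,-0.12,0.07],[0,-0.1,0]],[[-0.055,-0.12,0.12],[0,-0.16,0]],[[-0.08,-0.12,0.17],[0,-0.22,0]],[[-0.10,-0.12,0.22],[0,-0.28,0]],[[-0.115,-0.12,0.255],[0,-0.32,0]],[[-0.122,-0.12,0.267],[0,-0.328,0]]]'; python3 -m inch '[[[0,0,0],[0,0,0]],[[0,0,0],[0,0,0]],[[0,0,0],[0,0,0]],[[0,0,0],[0,0,0]],[[0,0,0],[0,0,0]],[[0,0,0],[0,0,0]],[[0,0,0],[0,0,0]],[[0,0,0],[0,0,0]],[[0,0,0],[0,0,0]],[[0,0,0],[0,0,0]]]'; python3 - <<'E'
from h import *
o=robot.get_obs(); np.savez("w2.npz",pos=o["tool_pos"],q=o["eef_rot"])
p,dd=robot.camera("wrist"); cv2.imwrite("pics/w2.png",p[:,:,::-1])
delta([0.539,-0.029,0.026],down(np.radians(90.4)))
E
```

```text
clock: 6.5
tool_pos: [0.5396, -0.026, 0.134]
eef_rot: [0.707, -0.707, -0.003, 0.002]
force: [0.0, -0.4, -2.0]
grip_width: 0.0599
clock: 7.75
tool_pos: [0.5394, -0.0289, 0.1325]
eef_rot: [-0.707, 0.707, 0.001, -0.001]
force: [0.4, -0.4, -1.3]
grip_width: 0.06
pos [ 0.5394 -0.029   0.1326] clock 7.8
shift [-0.0004  0.1066 -0.    ] turn [ 0.0001 -0.004   0.0001]
```

View pics/w2.png

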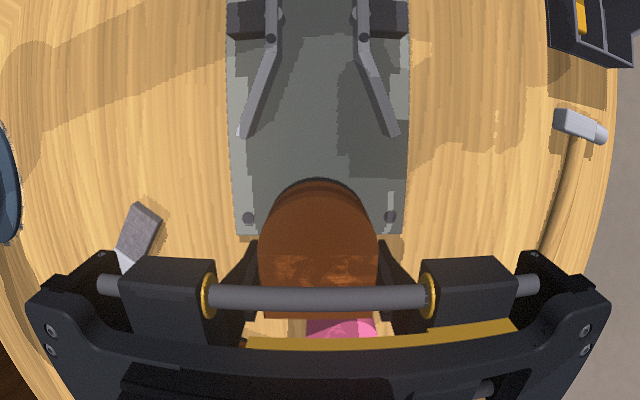

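The heel is held straight in the jaws. The bed's front corners are at (235,234) and (404,234), the rail tips at (242,136) and (394,136), and the knees near (277,50) and (360,50). I'll cast these to positions.

```bash
python3 - <<'E'
from h import *
s=np.load("w2.npz"); im=cv2.imread("pics/w2.png")
print("bed",wplane([(235,234),(404,234)],s["pos"],s["q"],0.012).round(4).tolist())
print("tips inner",wplane([(247,136),(389,136)],s["pos"],s["q"],0.047).round(4).tolist())
print("knee",wplane([(277,50),(359,50)],s["pos"],s["q"],0.047).round(4).tolist())
print("far",wplane([(282,2),(357,2)],s["pos"],s["q"],0.047).round(4).tolist())
cv2.imwrite("pics/c2.png",cv2.resize(im[0:250,215:425],None,fx=3,fy=2.4,interpolation=cv2.INTER_CUBIC))
E
```

```text
bed [[0.4564, -0.0676, 0.012], [0.6281, -0.067, 0.012]]
tips inner [[0.4828, 0.0334, 0.047], [0.5974, 0.0339, 0.047]]
knee [[0.5078, 0.1023, 0.047], [0.5719, 0.1026, 0.047]]
far [[0.5113, 0.1434, 0.047], [0.5705, 0.1438, 0.047]]
```

View pics/c2.png

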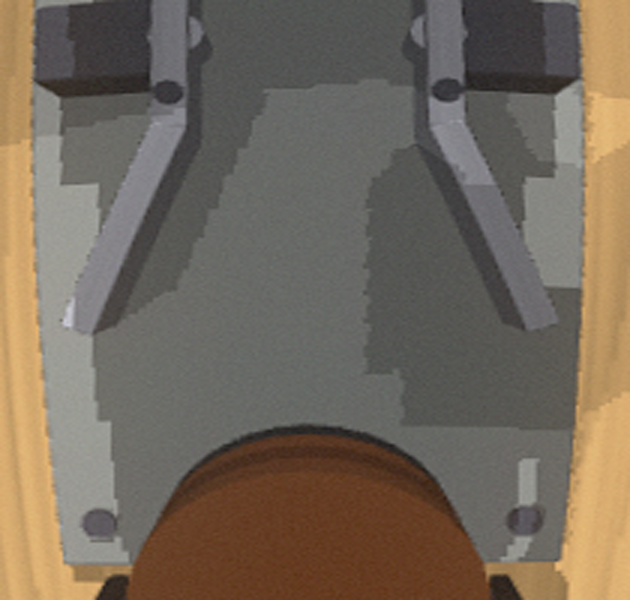

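```bash
python3 -m inch '[[[0,0.02,0],[0,0,0]],[[0,0.045,0.001],[0,0,0]],[[0,0.065,0.001],[0,0,0]],[[0,0.08,0.001],[0,0,0]],[[0,0.092,0.001],[0,0,0]],[[0,0.1,0.001],[0,0,0]],[[0,0.104,0.001],[0,0,0]],[[0,0.107,0.001],[0,0,0]],[[0,0.107,0.001],[0,0,0]],[[0,0.107,0.001],[0,0,0]]]'; python3 - <<'E'
from h import *
o=robot.get_obs();print(o["tool_pos"],o["force"])
E
```

```text
clock: 9.05
tool_pos: [0.5397, -0.0279, 0.0259]
eef_rot: [-0.707, 0.707, 0.001, -0.001]
force: [0.3, -0.6, -2.1]
grip_width: 0.0599
[ 0.53968443 -0.0279486   0.025875  ] [ 0.27585729 -0.59163425 -2.05488052]
```

```bash
python3 -m inch '[[[0,0.0005,0],[0,0,0]],[[0,0.001,0],[0,0,0]],[[0,0.0015,0],[0,0,0]],[[0,0.0015,0],[0,0,0]],[[0,0.0015,0],[0,0,0]],[[0,0.0015,0],[0,0,0]],[[0,0.0015,0],[0,0,0]],[[0,0.0015,0],[0,0,0]],[[0,0.0015,0],[0,0,0]],[[0,0.0015,0],[0,0,0]]]'
python3 -m inch '[[[0,0,0],[0,0,0]],[[0,0,0],[0,0,0]],[[0,0,0],[0,0,0]],[[0,0,0],[0,0,0]],[[0,0,0],[0,0,0]],[[0,0,0],[0,0,0]],[[0,0,0],[0,0,0]],[[0,0,0],[0,0,0]],[[0,0,0],[0,0,0]],[[0,0,0],[0,0,0]]]' 1.0 20
```

```text
clock: 10.3
tool_pos: [0.5395, -0.028, 0.0245]
eef_rot: [-0.707, 0.707, 0.001, -0.001]
force: [-2.2, -0.3, 5.0]
grip_width: 0.0595
clock: 11.55
tool_pos: [0.5394, -0.0279, 0.0241]
eef_rot: [-0.707, 0.707, 0.001, -0.001]
force: [-1.0, -0.6, -0.2]
grip_width: 0.087
```

```bash
python3 -m inch '[[[0,-0.02,0],[0,0,0]],[[0,-0.05,0],[0,0,0]],[[0,-0.08,0],[0,0,0]],[[0,-0.11,0],[0,0,0]],[[0,-0.11,-0.02],[0.05,0,0]],[[0,-0.11,-0.04],[0.15,0,0]],[[0,-0.11,-0.06],[0.25,0,0]],[[0,-0.11,-0.068],[0.35,0,0]],[[0,-0.11,-0.07],[0.45,0,0]],[[0,-0.11,-0.07],[0.45,0,0]]]'
python3 -m inch '[[[0,0,0],[0,0,0]],[[0,0,0],[0,0,0]],[[0,0,0],[0,0,0]],[[0,0,0],[0,0,0]],[[0,0,0],[0,0,0]],[[0,0,0],[0,0,0]],[[0,0,0],[0,0,0]],[[0,0,0],[0,0,0]],[[0,0,0],[0,0,0]],[[0,0,0],[0,0,0]]]' 0.2
python3 - <<'E'
from h import *
o=robot.get_obs(); np.savez("w3.npz",pos=o["tool_pos"],q=o["eef_rot"]); print(Rq(o["eef_rot"]).as_matrix().round(3),o["joint_pos"].round(2))
p,dd=robot.camera("wrist"); cv2.imwrite("pics/w3.png",p[:,:,::-1])
p,d=robot.camera("top"); cv2.imwrite("pics/t3.png",cv2.resize(p[120:270,120:420,::-1],None,fx=2.6,fy=2.6)); np.savez("t3.npz",p=p,d=d)
E
```

```text
clock: 12.8
tool_pos: [0.5392, -0.1008, 0.1327]
eef_rot: [0.847, -0.532, 0.001, -0.0]
force: [0.6, -0.3, 0.2]
grip_width: 0.0871
clock: 14.05
tool_pos: [0.5396, -0.098, 0.134]
eef_rot: [0.847, -0.532, -0.001, 0.001]
force: [-0.1, 0.1, -0.6]
grip_width: 0.0177
[[ 1.    -0.001 -0.003]
 [ 0.003  0.435  0.9  ]
 [ 0.    -0.9    0.435]] [ 0.86  0.56 -0.71  1.83 -0.1   0.97  0.28]
```

View pics/w3.png

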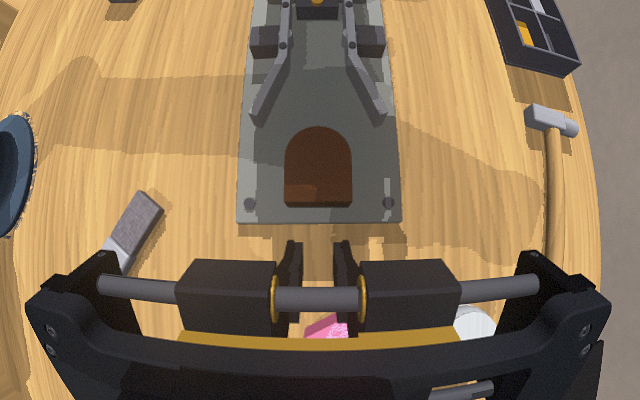

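View pics/t3.png

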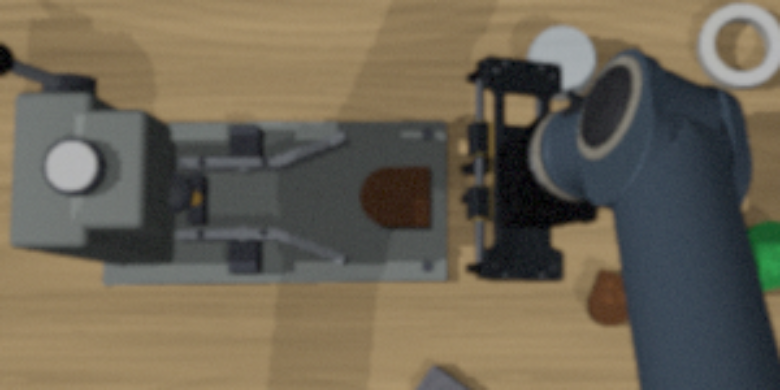

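The heel now stands square on the bare front at (318,170) in the wrist view, inside the guide mouth line, with the round end towards the guides. Next I'll lower the nearly closed fingers behind its flat end.

```bash
python3 -m inch '[[[0,0.018,-0.009],[0,0,0]],[[0,0.036,-0.018],[0,0,0]],[[0,0.054,-0.026],[0,0,0]],[[0,0.07,-0.034],[0,0,0]],[[0,0.08,-0.039],[0,0,0]],[[0,0.088,-0.043],[0,0,0]],[[0,0.093,-0.045],[0,0,0]],[[0,0.093,-0.045],[0,0,0]],[[0,0.093,-0.045],[0,0,0]],[[0,0.093,-0.045],[0,0,0]]]'
python3 - <<'E'
from h import *
o=robot.get_obs(); print(o["tool_pos"]); np.savez("w4.npz",pos=o["tool_pos"],q=o["eef_rot"])
p,dd=robot.camera("wrist"); cv2.imwrite("pics/w4.png",p[:,:,::-1])
E
```

```text
clock: 15.4
tool_pos: [0.5399, -0.0981, 0.0312]
eef_rot: [0.847, -0.532, -0.001, 0.001]
force: [0.3, 0.8, 0.3]
grip_width: 0.018
[ 0.53991875 -0.09814017  0.03116985]
```

View pics/w4.png

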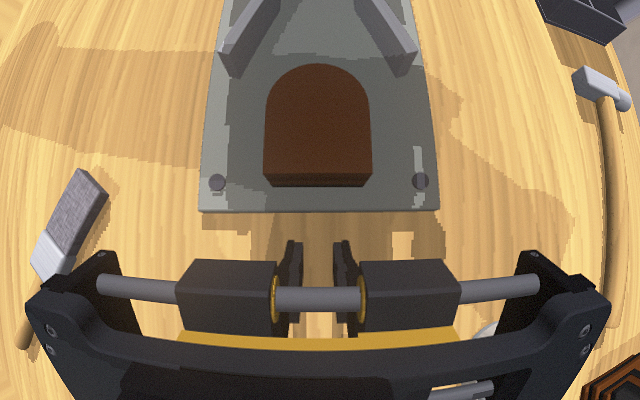

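```bash
python3 -m inch '[[[0,0.004,0.009],[0,0,0]],[[0,0.009,0.018],[0,0,0]],[[0,0.012,0.025],[0,0,0]],[[0,0.015,0.031],[0,0,0]],[[0,0.0185,0.038],[0,0,0]],[[0,0.023,0.047],[0,0,0]],[[0,0.028,0.058],[0,0,0]],[[0,0.0333,0.069],[0,0,0]],[[0,0.0386,0.080],[0,0,0]],[[0,0.0435,0.090],[0,0,0]]]'
python3 - <<'E'
from h import *
o=robot.get_obs(); print(o["tool_pos"],o["force"]); np.savez("w5.npz",pos=o["tool_pos"],q=o["eef_rot"])
p,dd=robot.camera("wrist"); cv2.imwrite("pics/w5.png",p[:,:,::-1])
E
```

```text
clock: 16.7
tool_pos: [0.5392, 0.003, 0.0307]
eef_rot: [0.847, -0.531, -0.001, 0.002]
force: [-0.4, -0.4, -0.2]
grip_width: 0.0175
[0.53915936 0.0030441  0.03068341] [-0.417273   -0.43389408 -0.21845804]
```

View pics/w5.png

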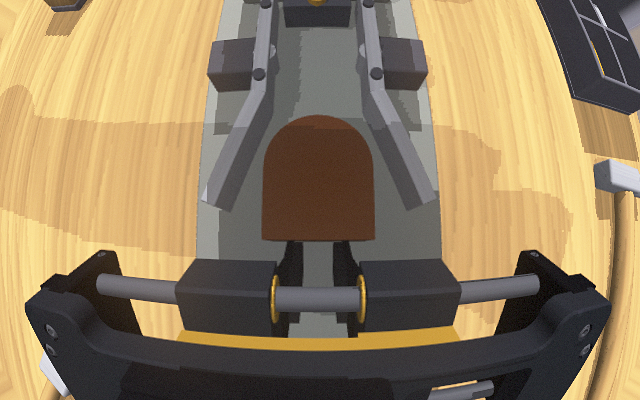

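The heel is centred between the guides, its nose at (318,115). The rollers show at (360,50) and the stop's front edge is at about row 8–26.

```bash
python3 - <<'E'
from h import *
s=np.load("w5.npz"); im=cv2.imread("pics/w5.png")
W=lambda a,z:wplane(a,s["pos"],s["q"],z)[0].round(4)
print("nose",W((318,115),.052),"flat",W((318,240),.052),"stoptop",W((318,8),.0435),W((318,8),.038),"stopbot",W((318,26),.0175),W((318,26),.012))
cv2.imwrite("pics/c5.png",cv2.resize(im[0:130,250:390],None,fx=5,fy=4.5,interpolation=cv2.INTER_CUBIC))
E
```

```text
nose [0.5396 0.0813 0.052 ] flat [0.5399 0.0121 0.052 ] stoptop [0.5393 0.1727 0.0435] [0.5393 0.178  0.038 ] stopbot [0.5393 0.177  0.0175] [0.5393 0.1818 0.012 ]
```

View pics/c5.png

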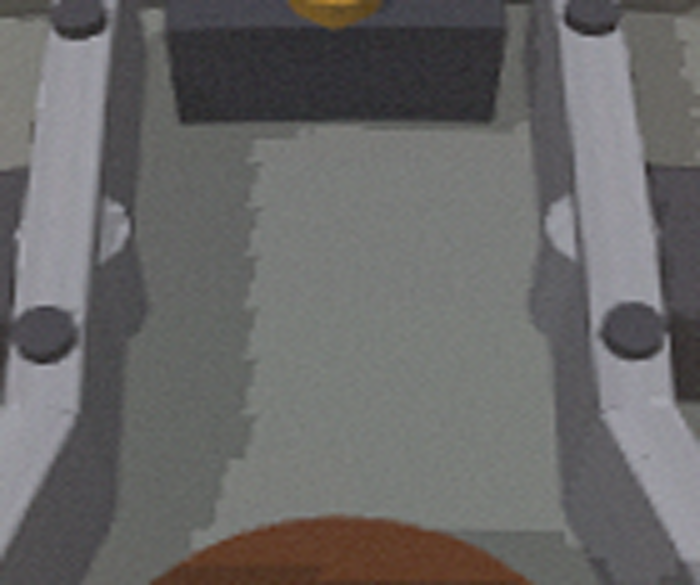

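```bash
python3 -m inch '[[[0,0.0035,0.007],[0,0,0]],[[0,0.007,0.014],[0,0,0]],[[0,0.0105,0.022],[0,0,0]],[[0,0.014,0.029],[0,0,0]],[[0,0.0175,0.036],[0,0,0]],[[0,0.0205,0.042],[0,0,0]],[[0,0.0225,0.047],[0,0,0]],[[0,0.0245,0.051],[0,0,0]],[[0,0.0265,0.055],[0,0,0]],[[0,0.0283,0.0585],[0,0,0]]]'
python3 - <<'E'
from h import *
o=robot.get_obs(); print(o["tool_pos"],o["force"]); np.savez("w6.npz",pos=o["tool_pos"],q=o["eef_rot"])
p,dd=robot.camera("wrist"); cv2.imwrite("pics/w6.png",p[:,:,::-1])
E
```

```text
clock: 18.0
tool_pos: [0.5392, 0.0671, 0.0307]
eef_rot: [0.847, -0.532, -0.001, 0.001]
force: [-0.4, -1.5, 0.2]
grip_width: 0.0172
[0.53917786 0.0670909  0.0306671 ] [-0.39818    -1.50791798  0.15042491]
```

View pics/w6.png

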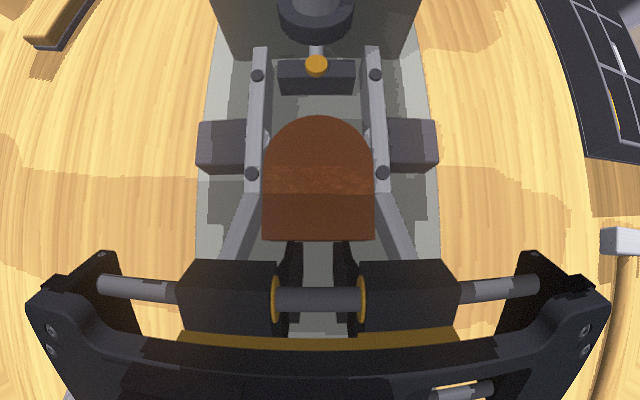

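```bash
python3 -m inch '[[[0,0.0009,0.0018],[0,0,0]],[[0,0.0017,0.0036],[0,0,0]],[[0,0.0026,0.0054],[0,0,0]],[[0,0.0035,0.0072],[0,0,0]],[[0,0.0043,0.009],[0,0,0]],[[0,0.0052,0.0108],[0,0,0]],[[0,0.0061,0.0126],[0,0,0]],[[0,0.007,0.0144],[0,0,0]],[[0,0.0078,0.0162],[0,0,0]],[[0,0.0087,0.018],[0,0,0]]]'
```

```text
clock: 19.3
tool_pos: [0.5399, 0.083, 0.0304]
eef_rot: [0.846, -0.533, -0.0, -0.0]
force: [-2.1, -12.6, 6.9]
grip_width: 0.0173
```

```bash
python3 -m inch '[[[0,0.0004,0.0009],[0,0,0]],[[0,0.0009,0.0018],[0,0,0]],[[0,0.0013,0.0027],[0,0,0]],[[0,0.0017,0.0036],[0,0,0]],[[0,0.0022,0.0045],[0,0,0]],[[0,0.0026,0.0054],[0,0,0]],[[0,0.0031,0.0063],[0,0,0]],[[0,0.0035,0.0072],[0,0,0]],[[0,0.0035,0.0072],[0,0,0]],[[0,0.0035,0.0072],[0,0,0]]]'
```

```text
clock: 20.55
tool_pos: [0.5396, 0.0921, 0.0304]
eef_rot: [0.846, -0.533, -0.0, 0.0]
force: [-1.2, -8.8, 5.4]
grip_width: 0.0172
```

```bash
python3 -m inch '[[[0,0.0003,0.0006],[0,0,0]],[[0,0.0006,0.0013],[0,0,0]],[[0,0.0009,0.0019],[0,0,0]],[[0,0.0012,0.0025],[0,0,0]],[[0,0.0015,0.0032],[0,0,0]],[[0,0.0017,0.0036],[0,0,0]],[[0,0.0017,0.0036],[0,0,0]],[[0,0.0017,0.0036],[0,0,0]],[[0,0.0017,0.0036],[0,0,0]],[[0,0.0017,0.0036],[0,0,0]]]'
python3 - <<'E'
from h import *
o=robot.get_obs(); print(o["tool_pos"],o["force"])
p,dd=robot.camera("wrist"); cv2.imwrite("pics/w7.png",cv2.resize(p[0:260,180:460,::-1],None,fx=2.3,fy=2.3))
E
```

```text
clock: 21.8
tool_pos: [0.5396, 0.0958, 0.0304]
eef_rot: [0.846, -0.533, -0.0, 0.0]
force: [-2.1, -8.4, 6.1]
grip_width: 0.0176
[0.53961152 0.09583832 0.030435  ] [-2.09888507 -8.37556198  6.07276068]
```

View pics/w7.png

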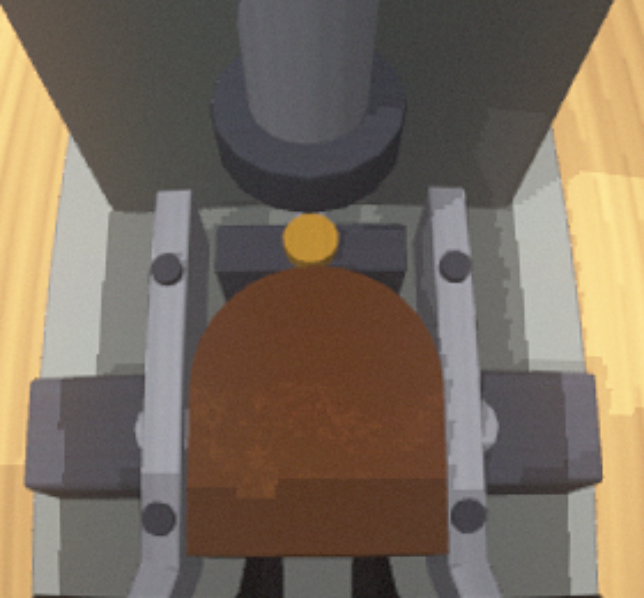

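The heel is through the rollers, with its nose at (315,265) in this crop, almost at the stop. The push is still only the drag (about 8 N), so I'll keep creeping forward.

```bash
python3 -m inch '[[[0,0.0003,0.0006],[0,0,0]],[[0,0.0006,0.0013],[0,0,0]],[[0,0.0009,0.0019],[0,0,0]],[[0,0.0012,0.0025],[0,0,0]],[[0,0.0015,0.0032],[0,0,0]],[[0,0.0017,0.0036],[0,0,0]],[[0,0.0017,0.0036],[0,0,0]],[[0,0.0017,0.0036],[0,0,0]],[[0,0.0017,0.0036],[0,0,0]],[[0,0.0017,0.0036],[0,0,0]]]'
```

```text
clock: 23.1
tool_pos: [0.5396, 0.0987, 0.0303]
eef_rot: [0.846, -0.533, -0.0, 0.0]
force: [-3.0, -12.6, 8.5]
grip_width: 0.0177
```

```bash
python3 -m inch '[[[0,0.0003,0.0006],[0,0,0]],[[0,0.0006,0.0013],[0,0,0]],[[0,0.0009,0.0019],[0,0,0]],[[0,0.0012,0.0025],[0,0,0]],[[0,0.0012,0.0025],[0,0,0]],[[0,0.0012,0.0025],[0,0,0]],[[0,0.0012,0.0025],[0,0,0]],[[0,0.0012,0.0025],[0,0,0]],[[0,0.0012,0.0025],[0,0,0]],[[0,0.0012,0.0025],[0,0,0]]]'
```

```text
clock: 24.35
tool_pos: [0.5397, 0.099, 0.0302]
eef_rot: [0.845, -0.535, 0.0, -0.0]
force: [-4.8, -18.6, 14.3]
grip_width: 0.0173
```

```bash
python3 -m inch '[[[0,0.0003,0.0006],[0,0,0]],[[0,0.0006,0.0013],[0,0,0]],[[0,0.0009,0.0019],[0,0,0]],[[0,0.0012,0.0025],[0,0,0]],[[0,0.0015,0.0032],[0,0,0]],[[0,0.0019,0.0039],[0,0,0]],[[0,0.0022,0.0045],[0,0,0]],[[0,0.0022,0.0045],[0,0,0]],[[0,0.0022,0.0045],[0,0,0]],[[0,0.0022,0.0045],[0,0,0]]]'
python3 - <<'E'
from h import *
p,dd=robot.camera("wrist"); cv2.imwrite("pics/w8.png",cv2.resize(p[0:260,180:460,::-1],None,fx=2.3,fy=2.3))
E
```

```text
clock: 25.6
tool_pos: [0.54, 0.0993, 0.0297]
eef_rot: [0.844, -0.537, 0.001, -0.001]
force: [-8.1, -32.5, 21.9]
grip_width: 0.0175
```

View pics/w8.png

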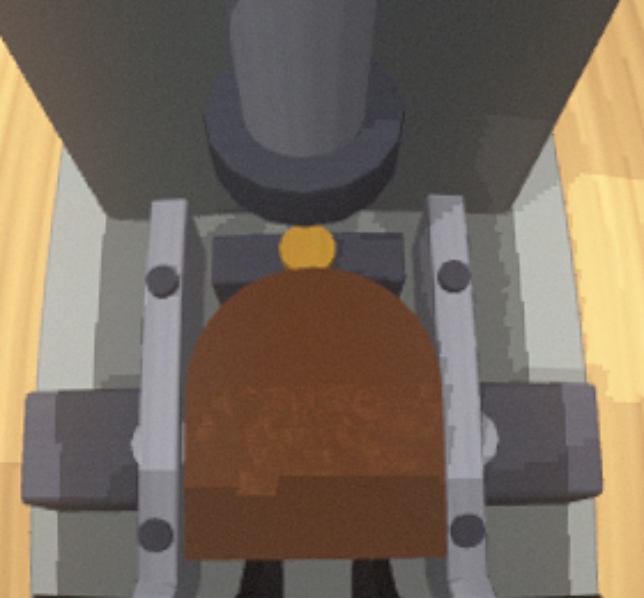

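The fingers stalled at y=0.099 as the push rose to 32 N, about 24 N above the drag, so the heel is home. Now I'll back straight off and rise.

```bash
python3 -m inch '[[[0,-0.0015,-0.003],[0,0,0]],[[0,-0.003,-0.006],[0,0,0]],[[0,-0.0045,-0.009],[0,0,0]],[[0,-0.0065,-0.0135],[0,0,0]],[[0,-0.011,-0.023],[0,0,0]],[[0,-0.018,-0.037],[0,0,0]],[[0,-0.026,-0.054],[0,0,0]],[[0,-0.045,-0.055],[0,0,0]],[[0,-0.08,-0.06],[0,0,0]],[[0,-0.12,-0.06],[0,0,0]]]'
python3 -m inch '[[[0,-0.03,-0.03],[0,0,0]],[[0,-0.06,-0.06],[0,0,0]],[[0,-0.09,-0.09],[0,0,0]],[[0,-0.09,-0.1],[0,0,0]],[[0,-0.09,-0.1],[0,0,0]],[[0,-0.09,-0.1],[0,0,0]],[[0,-0.09,-0.1],[0,0,0]],[[0,-0.09,-0.1],[0,0,0]],[[0,-0.09,-0.1],[0,0,0]],[[0,-0.09,-0.1],[0,0,0]]]'
python3 - <<'E'
from h import *
o=robot.get_obs(); print(o["force"]); pos,q=o["tool_pos"],o["eef_rot"]
p,d=robot.camera("wrist"); cv2.imwrite("pics/w9.png",p[:,:,::-1])
p,d=robot.camera("top"); cv2.imwrite("pics/t9.png",cv2.resize(p[100:300,100:440,::-1],None,fx=2.3,fy=2.3,interpolation=cv2.INTER_CUBIC)); 
np.savez("w9.npz",pos=pos,q=q)
E
```

```text
clock: 26.9
tool_pos: [0.5388, 0.0025, 0.1129]
eef_rot: [0.847, -0.531, 0.0, 0.001]
force: [0.1, -0.0, -0.1]
grip_width: 0.0171
clock: 28.15
tool_pos: [0.5397, -0.1246, 0.1502]
eef_rot: [0.847, -0.532, -0.001, 0.001]
force: [0.1, 0.1, 0.4]
grip_width: 0.0174
[0.1235654  0.06096542 0.44941959]
```

View pics/w9.png

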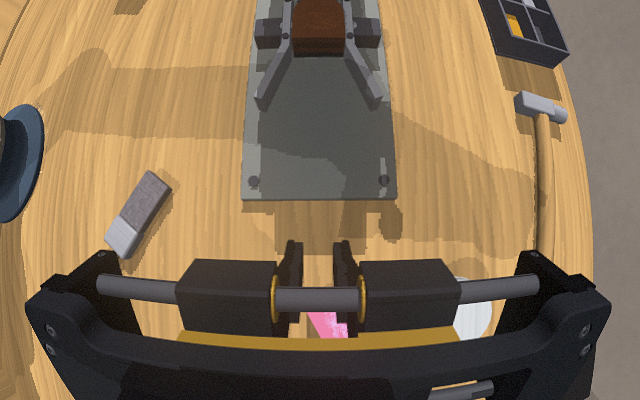

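View pics/t9.png

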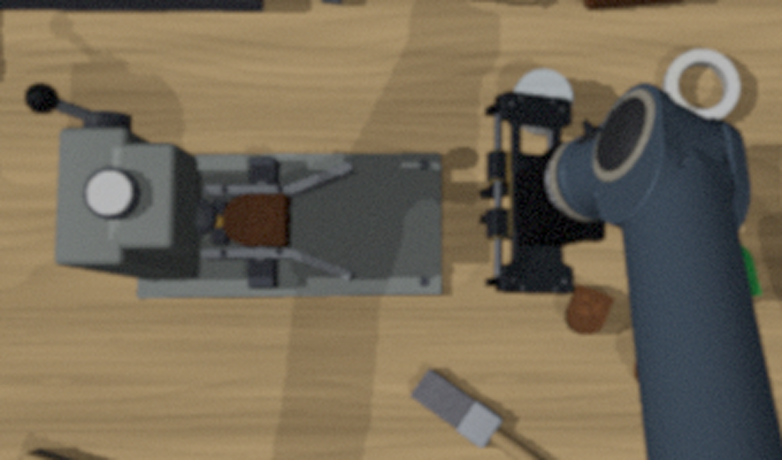

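```bash
python3 - <<'E'
from h import *
s=np.load("w9.npz")
im=cv2.imread("pics/w9.png"); cv2.imwrite("pics/c9.png",cv2.resize(im[0:80,270:370],None,fx=7,fy=7,interpolation=cv2.INTER_CUBIC))
for r in (34,36,38,40,54,56,58): print(r,wplane([(318,r)],s["pos"],s["q"],.052 if r<45 else .012)[0].round(4))
E
```

```text
34 [0.5398 0.1103 0.052 ]
36 [0.5398 0.1073 0.052 ]
38 [0.5398 0.1044 0.052 ]
40 [0.5399 0.1014 0.052 ]
54 [0.5399 0.1103 0.012 ]
56 [0.5399 0.1072 0.012 ]
58 [0.5399 0.1041 0.012 ]
```

View pics/c9.png

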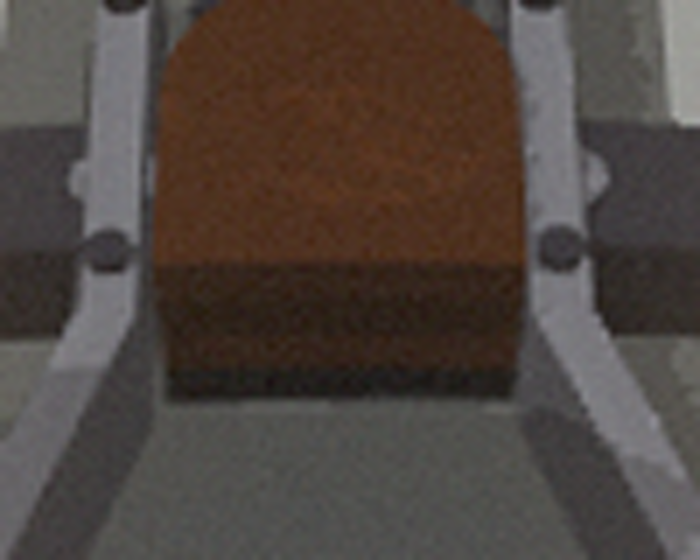

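The heel lies flat and square, with its flat end at y≈0.105 by both its top and bottom edges. That puts the nose at about 0.175, which is where I measured the stop. Handing in.

```bash
python3 -c "
from cell import robot
print(robot.hand_in())"
```

```text
the job is handed in; nothing more can be done
None
```

The larger brown heel is in the press, home against the back stop, and the job is handed in at about 28 s of the 58 s allowed.

- **Loading:** I gripped the heel by its parallel sides and set it square on the bare front of the bed, round end towards the guides. I let go, then pushed it in with nearly closed, tilted fingers.
- **Push:** Getting past the rollers read about 13 N between moves, then about 8 N of drag. At the stop the fingers stalled while the push rose to 32 N, well under the 70 N ramming limit.
- **Last checks:** After backing off, the heel lies flat and square. Its flat end is at y≈0.105, so its nose is at about 0.175. The stop face measured 0.173–0.177, which agrees within the 2 mm calibration. The tool force was about zero.
- **Unconfirmed:** The push also put up to 22 N of upward force on the tilted fingers, probably friction, but the heel still lies flat. In the last top view the arm hid the jar and part of the other bench items. I kept clear of them on every move and felt no unexpected contact.

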